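Load the spice caddy

TASK

Put the two loose spice jars away in the divided wooden caddy, one in each of its two empty (cork-floored) cells, upright and right down on the cork; either jar may have either cell. The fallen jar must first be stood up on the worktop and let go there, so that it can then be taken again from above. Lower the jars in gently, do not drop them; do not tip the standing jar over, and leave the salt shaker and tumbler in their cells and the other things where they stand.

Things in the scene. Friction and masses are not known exactly. Their poses are not given: they have to be found in the camera images.
- fallen_jar: spice jar with black cap and dark label, lying on its side; a cylinder 41 mm in diameter, 105 mm long, about 0.11 kg. Origin: centre of its base; its z axis runs from base to cap (at the start level, pointing to the robot's left within about 30 degrees, the origin 20 mm above the worktop). It can roll
- standing_jar: spice jar with dark green cap and green label, upright on the worktop; same size and weight. Origin: centre of its base; z from base to cap
- caddy: low wooden caddy, 64 mm (its x) by 244 mm (its y) by 50 mm high, fixed to the worktop; a single row of four cells along its y, each 56 x 56 mm inside, centres at y = -90, -30, +30, +90 mm; walls 4 mm, inner floor 6 mm above the worktop; a small steel handle sticks out 17 mm at each end, below the rim. Origin: centre of its underside; turned up to about 17 degrees. Salt shaker and tumbler stand in two cells
- cork_1: fixed square of cork 52 x 52 x 2 mm on the floor of one of the two empty cells; origin: centre of its underside, so its top is 2 mm above; it marks the cell's centre
- cork_2: the same in the other empty cell
- salt_shaker: salt shaker, 44 mm in diameter, 90 mm tall, in a cell; origin: centre of its base
- tumbler: small clear tumbler, 48 mm in diameter, 61 mm tall, in a cell; origin: centre of its base
- kitchen_timer: round red and white kitchen timer, 69 mm in diameter, 49 mm tall, between the jars; origin: centre of its base
- jam_jar: jam jar, 65 mm in diameter, 94 mm tall, to the right of the caddy; origin: centre of its base
- soda_can: drinks can, 66 mm in diameter, 115 mm tall, behind; origin: centre of its base
- tin: small food tin, 57 mm in diameter, 72 mm tall, to the left of the caddy; origin: centre of its base
- bun: floury bun, about 100 mm in diameter, 59 mm tall, behind the caddy; origin: centre of its base

How it is judged:
By the outcome, as a careful person would: the job done as asked, in the order asked, and still so for the second after the job is handed in, with the robot touching nothing.
It also fails if it takes over 72 s, if anything falls off the work surface, if the arm or the gripper's body presses on something with over 40 N, if the wrist force passes 120 N, or if a joint passes its speed limit or range.

ROBOT

A 6-joint arm with a two-finger parallel gripper is mounted at the origin on a cart in front of the work surface, level with it; the furniture and walls round the work are solid. World frame = base frame: x ahead of the robot, y to its left, z up, the work surface at z = 0. Lengths are in mm, angles in rad, forces in N, time in s.
With the tool pointing down it reaches from about 275 to 1000 mm from the base axis. Payload 8.4 kg.
Tool frame: the origin (TCP) lies between the finger pads; the fingertips stand r.finger_overhang ahead of it and the grasp point (between the pads) is the TCP (r.finger_overhang is the distance from the TCP to the fingertips, in mm); z points along the fingers, y is the line along which they close (so a half turn about z gives the same grasp; the last joint's range is limited). The gripper opens to 85 mm and grips with 20 to 120 N. Pads are 22 mm wide; open, the fingers measure 114 mm over their backs; the gripper's body (76 mm by 85 mm) begins 54 mm behind the grasp point. The pads swing forward as they close: fully open they stand 13 mm farther back than shut.
Start: joints at [-1.155, 0.353, 1.633, -0, 1.155, -0.002], TCP at [253.593, -571.243, 250.281] pointing down, gripper open.
Joint ranges: [-2.63, 2.63], [-0.92, 2.1], [0.06, 2.66], [-1.3, 4.44], [0, 2.69], [-3.02, 3.02]. Speed limits (rad/s): [2.22, 2.22, 2.79, 3.14, 3.14, 3.14].

INTERFACE

Orientations are given as [roll, pitch, yaw] about the fixed x, y, z axes, in that order (R = Rz(yaw) Ry(pitch) Rx(roll)).
In Python, from rig import r, cams, sign_off gives the robot as it stands.
- The arm moves only by the shell command python3 -m crank 'ROWS' [FORCE]. ROWS is JSON, a list of rows, each a list of 7 numbers: the shift along the tool's x, y, z in m, then the turn, a rotation vector about the tool's x, y, z in rad, then the closure, from 0 (fully open) to 1 (shut). In form: [[dx, dy, dz, ax, ay, az, gripper], ...]. A call has 1 to 5 rows; each row is the pose to reach, as a shift and turn from the pose commanded when the call began, along the tool's axes at that moment; what a row does not reach only later rows make up. A row lasts 1/10 s, in which the tool goes at most 50 mm and 8.59 degrees, less where a joint would pass 70% of its speed; a pose out of reach is approached as far as the arm can. A call with a gripper value outside its range is refused whole. The fingers move at their own pace and stop on an object; FORCE is the grip in N (left out, the last holds). Time passes only in rows, so rows that repeat a pose let the fingers close. It gives the time, the measured TCP pose, the force, the opening and the grip force at its end, in the units of the state.
- r.sense(): the state, without advancing time (a new reading comes with each control period).
- cams.grab_frame(name): name is "scene" or "top" or "wrist"; returns a dict with "image" (384x512x3 uint8, red, green, blue), "fx", "fy", "cx", "cy" (pixels), "position" and "orientation" of the camera in the world. Camera axes: x right, y down, z forward; pixel columns grow to the right and rows downward; lengths in mm; the calibration is good to about 2 mm. A picture is of the moment at which its call begins. There is no depth.
- sign_off(): hands the job in; it is judged then, once.
The state is a dict: "clock": time; "qpos": joint angles; "qvel": joint speeds; "joint_efforts": joint torques, N m; "eef_pos": TCP position; "tcp_rot": TCP orientation; "contact_force": force on the tool from outside, world axes, zero at the start; "wrist_torque": the same for the moment, N m; "opening": opening from 0.0 (shut) to 1.0 (fully open); "grasp_force": force on a finger pad.
Only numpy, scipy, OpenCV 4.12 (cv2) and the standard library are available. Lean on these libraries where they do the work, as an engineer would, in place of code of your own. Each camera call takes 0.05 s, during which the arm holds its last target. There are 200 camera calls.

## Working session

There is one attempt and no reset: what is moved stays moved. The work goes in short steps, Python scripts to look and compute and a shell command to move; the robot and the scene stay as the last step left them, time stands still between calls to the robot, and variables do not carry over. Pictures are saved under pics/ and viewed, at most 10 in all, crops included, and the job is handed in when it is done.

```bash
ls; mkdir -p pics
cat > h.py <<'E'
import numpy as np, cv2
from scipy.spatial.transform import Rotation as R
from rig import r, cams
def rot(o):
    o=np.array(o,float)
    return o if o.shape==(3,3) else (R.from_euler('xyz',o).as_matrix() if o.size==3 else R.from_quat(o).as_matrix())
def grab(n,f=None):
    g=cams.grab_frame(n)
    if f: cv2.imwrite('pics/'+f,g['image'][:,:,::-1])
    return g
def px(g,u,v,z):
    d=rot(g['orientation'])@np.array([(u-g['cx'])/g['fx'],(v-g['cy'])/g['fy'],1]); p=np.array(g['position'],float)
    return p+d*(z-p[2])/d[2]
def proj(g,P):
    c=(np.array(P,float)-g['position'])@rot(g['orientation']); return np.array([g['cx']+g['fx']*c[...,0]/c[...,2],g['cy']+g['fy']*c[...,1]/c[...,2]]).T
def rows(pos,rpy):
    "shift in tool axes (m) and rotvec from the current measured pose"
    s=r.sense(); A=R.from_matrix(rot(s['tcp_rot'])); B=R.from_euler('xyz',rpy)
    return np.round(A.inv().apply(np.array(pos)-s['eef_pos'])/1000,4),np.round((A.inv()*B).as_rotvec(),4)
E
python3 - <<'E'
from h import *
print(r.sense()); print(r.finger_overhang)
for n in('scene','top'):
    g=grab(n,n+'0.png'); print({k:v for k,v in g.items() if k!='image'})
a=cv2.imread('pics/top0.png'); cv2.imwrite('pics/top0b.png',cv2.resize(a,(800,600)))
a=cv2.imread('pics/scene0.png'); cv2.imwrite('pics/scene0b.png',cv2.resize(a,(800,600)))
E
```

```text
pics
{'clock': 0.0, 'qpos': array([-1.15540150e+00,  3.53674465e-01,  1.63417930e+00, -2.09090086e-05,
        1.15520133e+00, -2.42453272e-03]), 'qvel': array([ 0.0002411 , -0.00020927, -0.00035686, -0.001252  , -0.00152547,
        0.00028776]), 'joint_efforts': array([-3.24545195e-03, -6.05259275e+01, -3.42070377e+01, -2.36107871e-04,
        9.23698826e-03, -3.94737299e-06]), 'eef_pos': array([ 253.39286565, -570.80682473,  249.52590506]), 'tcp_rot': array([-3.14013017e+00,  1.55709905e-05,  4.17827823e-01]), 'contact_force': array([ 0.5339914 , -0.63892722,  0.56970833]), 'wrist_torque': array([-0.02976503, -0.0131844 ,  0.01901754]), 'grasp_force': 0.0, 'opening': 1.002468722832163}
19.0
{'fx': 404.110841183404, 'fy': 404.110841183404, 'cx': 253.62620815520648, 'cy': 189.0245846870289, 'position': array([133.40786063, 586.54795365, 650.08191397]), 'orientation': array([-2.27029058e+00,  9.97853296e-04, -2.43068620e+00])}
{'fx': 412.81440319684623, 'fy': 412.81440319684623, 'cx': 259.4607248177206, 'cy': 195.91806958248122, 'position': array([ 440.06104779,   73.58838927, 1312.09950679]), 'orientation': array([-3.02461927e+00,  3.49758291e-04, -1.59518733e+00])}
```

View pics/top0b.png

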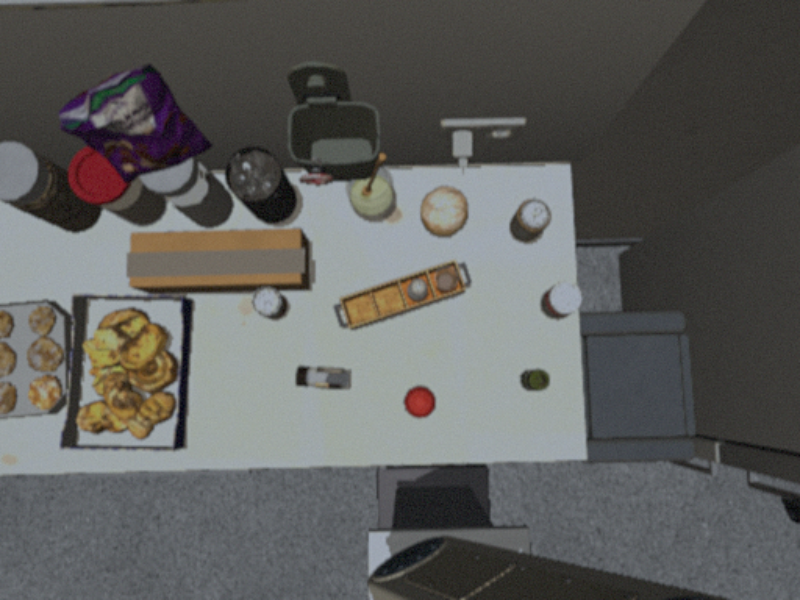

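View pics/scene0b.png

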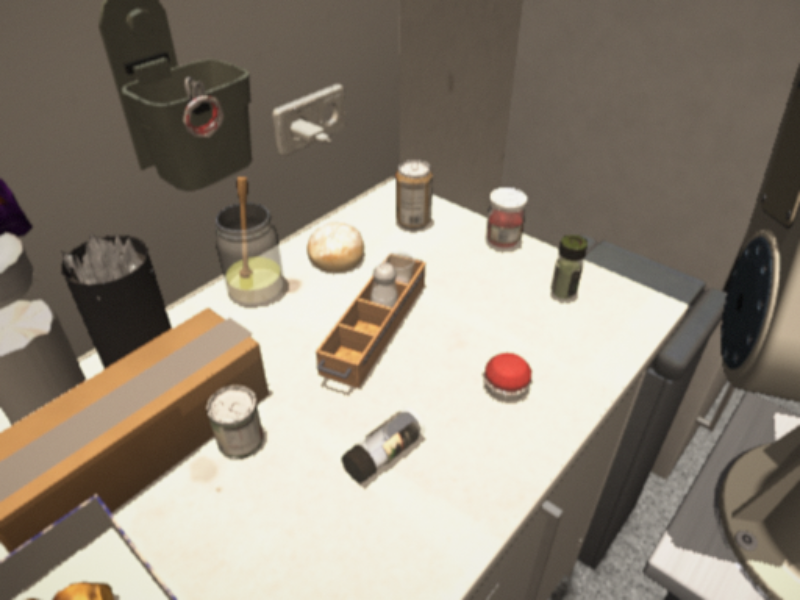

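The top picture shows the fallen jar with its cap at (300,377) and base at (349,378), and the standing jar at (536,380). The caddy runs from (345,313) to (463,277), its two left cells (357,305) and (388,297) are empty. The timer is at (420,402).

Run:
```python
from h import *
g=grab('top'); h=grab('scene'); s=.64
def T(n,u,v,z): print(n,px(g,u*s,v*s,z).round(0)[:2])
def S(n,u,v,z): print(' scene',n,px(h,u*s,v*s,z).round(0)[:2])
for n,u,v in(('rimLB',350,328),('rimLT',340,299),('rimRT',459,263),('rimRB',468,290)):T(n,u,v,50)
T('cork a',357,305,8);T('cork b',388,297,8)
T('cap end',297,376,20);T('base end',350,378,20);T('standing',536,379,105);T('timer',420,402,45);T('bun',444,210,30);T('tin',268,302,72);T('jam',565,299,94)
S('rim near L',318,354,50);S('rim near R',357,361,50);S('rim far R',425,263,50)
S('cap',356,462,20);S('base',410,425,20);S('standing top',573,245,105);S('standing base',566,292,0)
a=g['image'];c=a[200:270,180:370];cv2.imwrite('pics/c1.png',cv2.resize(c,None,fx=4,fy=4,interpolation=cv2.INTER_CUBIC)[:,:,::-1])
```

```text
rimLB [548. 180.]
rimLT [606. 199.]
rimRT [672. -38.]
rimRB [617. -54.]
cork a [598. 169.]
cork b [613. 105.]
cap end [457. 290.]
base end [451. 184.]
standing [ 440. -169.]
timer [401.  47.]
bun [786. -13.]
tin [600. 336.]
jam [ 589. -234.]
 scene rim near L [599. 206.]
 scene rim near R [551. 182.]
 scene rim far R [617. -43.]
 scene cap [459. 282.]
 scene base [446. 198.]
 scene standing top [ 434. -162.]
 scene standing base [ 436. -183.]
```

View pics/c1.png

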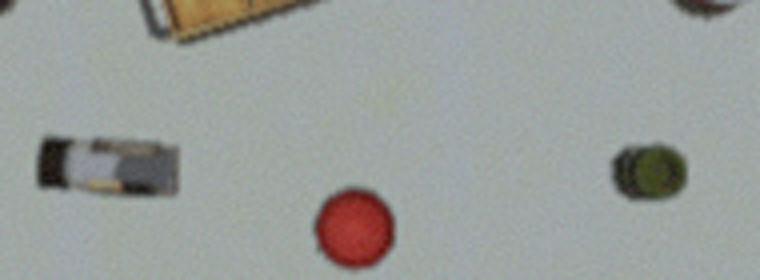

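```bash
for i in 1 2 3 4; do python3 -m crank '[[0.128,-0.165,0,0,0,0,0],[0.128,-0.165,0,0,0,0,0],[0.128,-0.165,0,0,0,0,0],[0.128,-0.165,0,0,0,0,0],[0.128,-0.165,0,0,0,0,0]]' 60; done
python3 -c "
from h import *
s=r.sense();print(s['qpos'].round(2),rows([454,240,250],[np.pi,0,1.515]))"
```

```text
clock: 0.7
eef_pos: [303.6, -364.0, 250.0]
tcp_rot: [-3.139, -0.0, 0.42]
contact_force: [0.8, -0.9, 0.5]
opening: 0.999
grasp_force: 0.0
clock: 1.2
eef_pos: [354.1, -162.2, 250.4]
tcp_rot: [-3.141, -0.001, 0.421]
contact_force: [-0.6, -0.0, -0.2]
opening: 1.002
grasp_force: 0.0
clock: 1.7
eef_pos: [405.2, 40.5, 250.6]
tcp_rot: [-3.141, -0.002, 0.422]
contact_force: [0.3, 0.1, 0.6]
opening: 0.998
grasp_force: 0.0
clock: 2.2
eef_pos: [455.8, 243.1, 250.3]
tcp_rot: [-3.141, -0.002, 0.42]
contact_force: [-0.1, -0.2, 0.2]
opening: 1.002
grasp_force: 0.0
[0.49 0.18 1.86 0.   1.09 1.64] (array([-0.0029,  0.0021,  0.0002]), array([ 5.000e-04, -2.100e-03, -1.095e+00]))
```

```bash
python3 -m crank '[[0,0,0,0,0,-0.15,0],[0,0,0,0,0,-0.3,0],[0,0,0,0,0,-0.45,0],[0,0,0,0,0,-0.6,0],[0,0,0,0,0,-0.6,0]]' >/dev/null
python3 -m crank '[[0,0,0,0,0,-0.15,0],[0,0,0,0,0,-0.3,0],[0,0,0,0,0,-0.45,0],[0,0,0,0,0,-0.495,0],[0,0,0,0,0,-0.495,0]]'
python3 - <<'E'
from h import *
g=grab('wrist','w1.png');print(rot(g['orientation']).round(2),g['position']);s=r.sense();print(s['qpos'].round(2))
print(proj(g,[[454,184,20],[454,290,20]]))
E
python3 -m crank '[[0,0,0,0,0.15,0,0],[0,0,0,0,0.3,0,0],[0,0,0,0,0.45,0,0],[0,0,0,0,0.6,0,0],[0,0,0,0,0.6,0,0]]'
python3 -m crank '[[0,0,0,0,0.15,0,0],[0,0,0,0,0.3,0,0],[0,0,0,0,0.45,0,0],[0,0,0,0,0.6,0,0],[0,0,0,0,0.6,0,0]]'
python3 -c "
from h import *
s=r.sense();print(s['qpos'].round(2),rows([454,240,250],[np.pi,0,1.515]))"
```

```text
clock: 3.2
eef_pos: [454.2, 238.8, 250.2]
tcp_rot: [3.142, 0.0, 1.509]
contact_force: [0.3, 0.3, -0.4]
opening: 1.002
grasp_force: 0.0
[[ 1.   -0.06 -0.02]
 [-0.06 -0.96 -0.28]
 [-0.    0.28 -0.96]] [457.74191649 309.80037018 374.48847918]
[ 0.48  0.18  1.87 -0.    1.09  0.55]
[[260.40382148 210.579118  ]
 [255.50827977 131.99175283]]
clock: 3.75
eef_pos: [453.5, 237.4, 249.1]
tcp_rot: [-3.137, -0.603, 1.503]
contact_force: [-0.2, -0.9, -0.5]
opening: 1.003
grasp_force: 0.0
clock: 4.25
eef_pos: [452.4, 239.1, 246.7]
tcp_rot: [-3.104, -1.199, 1.478]
contact_force: [0.9, -0.3, -1.1]
opening: 1.003
grasp_force: 0.0
[-0.14  0.41  2.17  1.29  1.31 -0.98] (array([ 0.0034,  0.0015, -0.0003]), array([-0.0106, -1.1997, -0.01  ]))
```

View pics/w1.png

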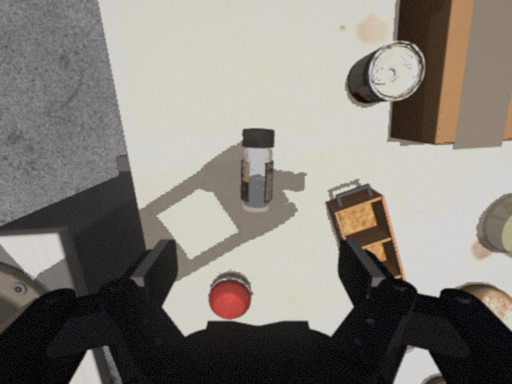

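The wrist view shows the jar upright in the image with its cap end at (258,129) and base end at (257,211). The caddy's left end is at (327,203)-(385,190) and the cork at (358,218).

```bash
python3 -m crank '[[0,0,0,0,-0.15,0,0],[0,0,0,0,-0.3,0,0],[0,0,0,0,-0.45,0,0],[0,0,0,0,-0.6,0,0],[0,0,0,0,-0.6,0,0]]' >/dev/null
python3 -m crank '[[0,0,0,0,-0.15,0,0],[0,0,0,0,-0.3,0,0],[0,0,0,0,-0.45,0,0],[0,0,0,0,-0.6,0,0],[0,0,0,0,-0.6,0,0]]'
python3 - <<'E'
from h import *
g=grab('wrist')
im=cv2.imread('pics/w1.png'); 
# dark jar segmentation: cap
print(abs(g['image'][:,:,::-1].astype(int)-im).mean())
for n,u,v,z in(('cap end top edge',258,128,41),('cap mid',258,138,20),('base',257,210,20),('rimL',327,203,50),('rimL2',385,189,50),('cork',358,219,8)): print(n,px(g,u,v,z).round(1))
E
python3 -c "
from h import *
s=r.sense();print(s['qpos'].round(2),rows([454,245,60],[np.pi,0,1.515]))"
```

```text
clock: 5.25
eef_pos: [454.0, 242.4, 251.0]
tcp_rot: [3.14, 0.001, 1.516]
contact_force: [0.7, 0.7, -0.3]
opening: 0.997
grasp_force: 0.0
6.262403700086805
cap end top edge [457.3 299.   41. ]
cap mid [456.7 285.7  20. ]
base [450.1 188.2  20. ]
rimL [539.  203.3  50. ]
rimL2 [610.4 217.6  50. ]
cork [594.7 162.2   8. ]
[0.49 0.18 1.87 0.   1.09 0.54] (array([0.0027, 0.0007, 0.1903]), array([-0.0004, -0.0025,  0.0018]))
```

```bash
python3 -m crank '[[0.006,0,0.045,0,0,0,0],[0.006,0,0.09,0,0,0,0],[0.006,0,0.135,0,0,0,0],[0.006,0,0.17,0,0,0,0],[0.006,0,0.19,0,0,0,0]]' >/dev/null
python3 -m crank '[[0,0,0.015,0,0,0,0],[0,0,0.03,0,0,0,0],[0,0,0.037,0,0,0,0],[0,0,0.037,0,0,0,0],[0,0,0.037,0,0,0,0]]'
python3 - <<'E'
from h import *
g=grab('wrist','w2.png'); s=r.sense(); print(s['eef_pos'])
E
```

```text
clock: 6.3
eef_pos: [454.3, 245.3, 23.7]
tcp_rot: [3.142, -0.001, 1.511]
contact_force: [-0.2, 0.7, -0.8]
opening: 1.001
grasp_force: 0.0
[454.50641615 245.54876904  23.98736859]
```

View pics/w2.png

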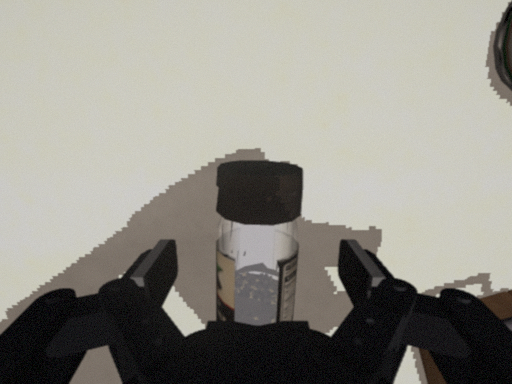

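The jar lies centred between the open fingers, with its cap at (259,190). I'll close the gripper.

```bash
python3 -m crank '[[0,0,0,0,0,0,0.3],[0,0,0,0,0,0,0.5],[0,0,0,0,0,0,0.6],[0,0,0,0,0,0,0.7],[0,0,0,0,0,0,0.7]]' 40
python3 -m crank '[[0,0,0,0,0,0,0.7],[0,0,0,0,0,0,0.7],[0,0,0,0,0,0,0.7],[0,0,0,0,0,0,0.7]]'
python3 - <<'E'
from h import *
g=grab('wrist'); 
for u,v,z in ((259,160,41),(259,160,35),(259,222,36)): print(px(g,u,v,z))
E
```

```text
clock: 6.85
eef_pos: [454.3, 245.9, 23.9]
tcp_rot: [3.141, -0.0, 1.513]
contact_force: [-1.7, -0.9, 6.8]
opening: 0.467
grasp_force: 39.2
clock: 7.25
eef_pos: [454.3, 246.0, 23.9]
tcp_rot: [3.141, -0.0, 1.513]
contact_force: [-0.7, -0.8, 7.8]
opening: 0.464
grasp_force: 39.2
[457.25722065 300.08720565  41.        ]
[457.24030707 299.14818361  35.        ]
[455.70953496 271.83696348  36.        ]
```

```bash
python3 -m crank '[[0,0,0,0,0,0,0.3],[0,0,0,0,0,0,0],[0,0,0,0,0,0,0],[0,0,-0.03,0,0,0,0],[0,0,-0.03,0,0,0,0]]'
python3 -m crank '[[0.005,0,-0.01,0,-0.13,0,0],[0.01,0,-0.01,0,-0.26,0,0],[0.01,0,-0.01,0,-0.39,0,0],[0.01,0,-0.01,0,-0.52,0,0],[0.01,0,-0.01,0,-0.52,0,0]]'
python3 - <<'E'
from h import *
print(rows([454.5,256,27],[np.pi,0.52,1.511]))
g=grab('wrist','w3.png')
E
```

```text
clock: 7.8
eef_pos: [455.6, 246.6, 55.5]
tcp_rot: [3.139, -0.002, 1.513]
contact_force: [0.4, 0.7, 0.1]
opening: 0.999
grasp_force: 0.0
clock: 8.3
eef_pos: [454.3, 257.6, 61.4]
tcp_rot: [-3.14, 0.523, 1.517]
contact_force: [0.8, 0.2, -0.1]
opening: 0.999
grasp_force: 0.0
(array([0.0158, 0.0003, 0.0306]), array([0.0016, 0.0029, 0.0048]))
```

View pics/w3.png

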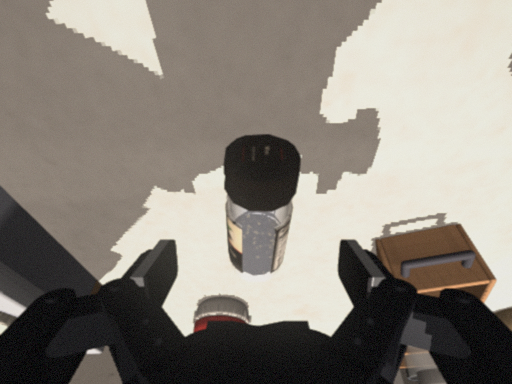

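The jar is still centred (cap at (262,170), base end at (259,272)), and the tool is now tilted 30 degrees towards its base. I'll go down and grip.

```bash
python3 -c "
from h import *
g=grab('wrist');print(px(g,259,273,41),px(g,259,273,20))"
python3 -m crank '[[0.008,0,0.015,0,0,0,0],[0.016,0,0.03,0,0,0,0],[0.016,0,0.03,0,0,0,0],[0.016,0,0.03,0,0,0,0]]'
python3 -m crank '[[0,0,0,0,0,0,0.5],[0,0,0,0,0,0,0.7],[0,0,0,0,0,0,0.7],[0,0,0,0,0,0,0.7],[0,0,0,0,0,0,0.7]]' 40
python3 -m crank '[[0,0,0,0,0,0,0.7],[-0.011,0,-0.018,0,0,0,0.7],[-0.022,0,-0.036,0,0,0,0.7],[-0.04,0,-0.068,0,0,0,0.7],[-0.04,0,-0.068,0,0,0,0.7]]'
```

```text
[451.53688128 204.37846751  41.        ] [449.58719374 164.97767255  20.        ]
clock: 8.8
eef_pos: [454.3, 253.7, 28.8]
tcp_rot: [-3.14, 0.521, 1.513]
contact_force: [-0.8, 0.0, 0.6]
opening: 0.999
grasp_force: 0.0
clock: 9.3
eef_pos: [454.9, 255.0, 30.0]
tcp_rot: [3.141, 0.52, 1.513]
contact_force: [-0.2, 0.6, 5.6]
opening: 0.462
grasp_force: 39.8
clock: 9.8
eef_pos: [456.3, 255.2, 111.7]
tcp_rot: [3.137, 0.516, 1.511]
contact_force: [0.8, 0.9, -1.2]
opening: 0.466
grasp_force: 40.8
```

```bash
for i in 1 2 3; do python3 -m crank '[[0,0,0,0,0.13,0,0.7],[0,0,0,0,0.26,0,0.7],[0,0,0,0,0.39,0,0.7],[0,0,0,0,0.524,0,0.7],[0,0,0,0,0.524,0,0.7]]' | sed -n 2,4p; done
python3 - <<'E'
from h import *
print(r.sense()['qpos'].round(2), rows([455,250,100],[np.pi,-1.051,1.511]))
g=grab('scene','s2.png')
c=g['image'][180:360,150:390];cv2.imwrite('pics/s2.png',cv2.resize(c,None,fx=3,fy=3,interpolation=cv2.INTER_CUBIC)[:,:,::-1])
E
```

```text
eef_pos: [453.8, 251.5, 108.0]
tcp_rot: [-3.141, -0.006, 1.51]
contact_force: [0.2, -0.6, -1.9]
eef_pos: [453.9, 254.0, 107.5]
tcp_rot: [-3.139, -0.53, 1.512]
contact_force: [-0.3, -0.3, -1.4]
eef_pos: [453.1, 253.3, 105.0]
tcp_rot: [-3.122, -1.054, 1.496]
contact_force: [-0.4, -0.5, -2.0]
[-0.07  0.63  2.18  1.38  1.09 -1.19] (array([-0.0059,  0.0021, -0.0003]), array([-0.0064, -0.003 , -0.0074]))
```

View pics/s2.png

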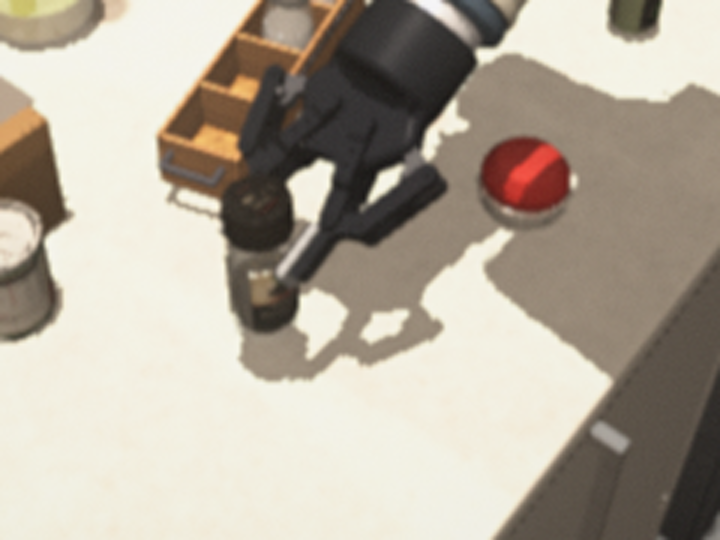

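The jar hangs upright, cap up at (258,215) and base at (270,325) in the crop, clear of the tin and the caddy. I'll lower it.

```bash
python3 -m crank '[[-0.009,0,0.005,-0.006,-0.003,-0.007,0.7],[-0.018,0,0.01,-0.006,-0.003,-0.007,0.7],[-0.026,0,0.015,-0.006,-0.003,-0.007,0.7],[-0.026,0,0.015,-0.006,-0.003,-0.007,0.7]]'
python3 -m crank '[[-0.0017,0,0.001,0,0,0,0.7],[-0.0034,0,0.002,0,0,0,0.7],[-0.0034,0,0.002,0,0,0,0.7]]'
python3 -m crank '[[-0.0017,0,0.001,0,0,0,0.7],[-0.0034,0,0.002,0,0,0,0.7],[-0.0034,0,0.002,0,0,0,0.7]]'
python3 - <<'E'
from h import *
g=grab('scene');s=r.sense()
p=s['eef_pos']
for z in (0,5,10,15): print(z,proj(g,np.array([p[0],p[1]+4,z])).round(1),proj(g,np.array([p[0],p[1]+4,z+105])).round(1))
c=g['image'][180:360,150:390];cv2.imwrite('pics/s3.png',cv2.resize(c,None,fx=3,fy=3,interpolation=cv2.INTER_CUBIC)[:,:,::-1])
E
```

```text
clock: 11.75
eef_pos: [454.2, 254.5, 77.5]
tcp_rot: [3.126, -1.048, 1.526]
contact_force: [0.5, 0.3, -1.5]
opening: 0.461
grasp_force: 40.7
clock: 12.05
eef_pos: [454.7, 254.0, 74.3]
tcp_rot: [3.123, -1.049, 1.527]
contact_force: [0.2, -0.1, -0.7]
opening: 0.463
grasp_force: 40.7
clock: 12.35
eef_pos: [454.6, 253.9, 70.1]
tcp_rot: [3.124, -1.049, 1.526]
contact_force: [-1.4, -1.0, -0.4]
opening: 0.466
grasp_force: 40.7
0 [238.8 295.2] [237.3 259.2]
5 [238.7 293.6] [237.2 257.3]
10 [238.6 292. ] [237.1 255.4]
15 [238.6 290.4] [237.  253.4]
```

View pics/s3.png

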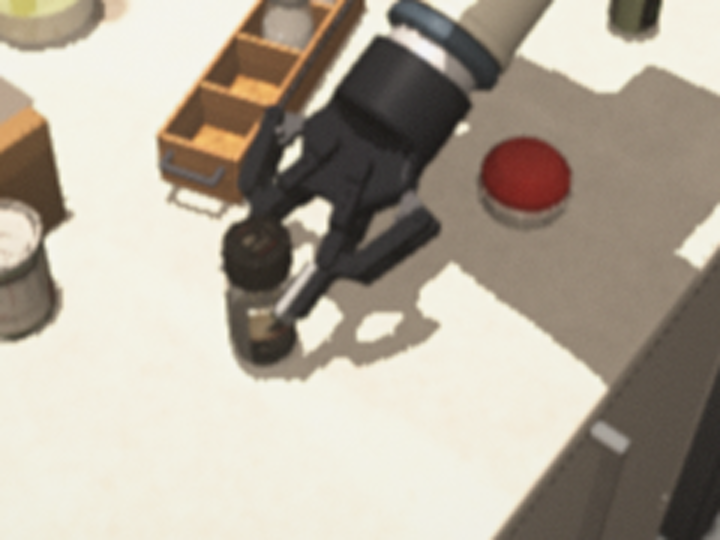

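The jar is upright and almost on the worktop: cap top at (257,235) in the crop, which puts its base about 2 mm up. I'll go down in small steps.

```bash
python3 -c "
from h import *
print(rows(r.sense()['eef_pos'],[np.pi,-1.051,1.511]))"
for i in 1 2; do python3 -m crank '[[-0.0009,0,0.0005,0,0,0,0.7],[-0.0017,0,0.001,0,0,0,0.7],[-0.0017,0,0.001,0,0,0,0.7]]'|sed -n 2,4p; done
```

```text
(array([0., 0., 0.]), array([0.0044, 0.002 , 0.0076]))
eef_pos: [454.7, 254.0, 68.2]
tcp_rot: [3.124, -1.049, 1.527]
contact_force: [0.6, 0.1, -1.6]
eef_pos: [454.7, 254.4, 67.2]
tcp_rot: [3.123, -1.051, 1.528]
contact_force: [-1.8, -1.5, 6.2]
```

```bash
python3 -m crank '[[0,0,0,0,0,0,0.5],[0,0,0,0,0,0,0.4],[0,0,0,0,0,0,0.2],[0,0,0,0,0,0,0],[0,0,0,0,0,0,0]]'
python3 -m crank '[[0,0,-0.02,0,0,0,0],[0,0,-0.05,0,0,0,0],[0,0,-0.09,0,0,0,0],[0,0,-0.13,0,0,0,0],[0,0,-0.13,0,0,0,0]]'
python3 -m crank '[[0.045,0,-0.02,0,0,0,0],[0.085,0,-0.04,0,0,0,0],[0.13,0,-0.05,0,0,0,0],[0.13,0,-0.05,0,0,0,0]]'
python3 - <<'E'
from h import *
print(r.sense()['qpos'].round(2),rows([454,254,260],[np.pi,0,1.305]))
g=grab('scene');t=grab('top')
a=cv2.resize(g['image'][180:360,150:390],(400,300));b=cv2.resize(t['image'][150:300,170:370],(400,300));cv2.imwrite('pics/s4.png',np.hstack([a,b])[:,:,::-1])
E
```

```text
clock: 13.5
eef_pos: [454.7, 254.0, 66.3]
tcp_rot: [3.123, -1.049, 1.527]
contact_force: [0.0, -0.1, -0.9]
opening: 0.997
grasp_force: 0.0
clock: 14.0
eef_pos: [449.1, 138.4, 132.8]
tcp_rot: [3.116, -1.048, 1.53]
contact_force: [0.1, -0.1, 1.1]
opening: 1.001
grasp_force: 0.0
clock: 14.4
eef_pos: [448.6, 164.1, 273.2]
tcp_rot: [3.109, -1.049, 1.54]
contact_force: [0.2, -0.6, 0.7]
opening: 1.004
grasp_force: 0.0
[-0.27  0.28  2.13  1.07  1.31 -0.84] (array([ 0.0334, -0.0001,  0.0847]), array([-0.0938, -1.0475,  0.1962]))
```

View pics/s4.png

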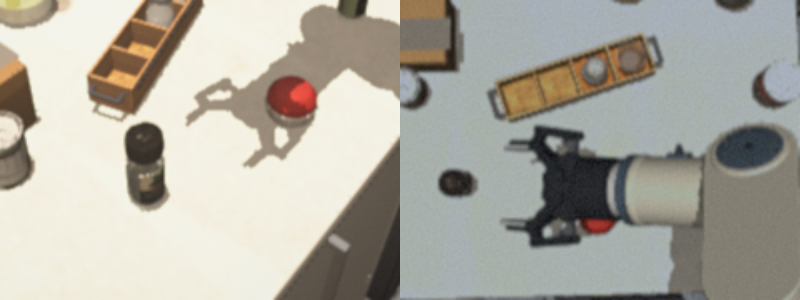

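The jar stands on its own and the gripper is clear. In the right pane its cap is at (452,182), and the caddy corners are at (498,82), (507,121), (646,37) and (655,72).

Run:
```python
from h import *
t=grab('top')
q=lambda u,v,z:px(t,170+(u-400)/2,150+v/2,z).round(0)[:2]
print('cap',q(453,182,105),[q(u,v,50) for u,v in((498,82),(507,121),(646,37),(655,72))])
d,w=rows([454,254,260],[np.pi,0,1.857]);print(d,w)
```

```text
cap [454. 257.] [array([607., 195.]), array([546., 182.]), array([671., -36.]), array([616., -48.])]
[0.0383 0.0017 0.0828] [ 0.189  -1.0362 -0.308 ]
```

```bash
python3 -m crank '[[0.01,0,0.02,0.024,-0.13,-0.038,0],[0.02,0.001,0.04,0.048,-0.26,-0.077,0],[0.03,0.001,0.06,0.072,-0.39,-0.115,0],[0.038,0.002,0.083,0.094,-0.518,-0.154,0],[0.038,0.002,0.083,0.094,-0.518,-0.154,0]]' >/dev/null
python3 -m crank '[[0,0,0,0.024,-0.13,-0.038,0],[0,0,0,0.048,-0.26,-0.077,0],[0,0,0,0.072,-0.39,-0.115,0],[0,0,0,0.094,-0.518,-0.154,0],[0,0,0,0.094,-0.518,-0.154,0]]'
python3 - <<'E'
from h import *
g=grab('wrist','w5.png')
print(rows([454,257,125],[np.pi,0,1.857]))
yc=np.array([-.283,.959]);c=np.array([611,72])
def cor(xs,ys):return [*(c+np.array([yc[1],-yc[0]])*xs+yc*ys),50]
print(proj(g,[[454,257,105],[454,257,0],[*(c+yc*90),8],[*(c+yc*30),8],cor(-32,122),cor(32,122)]).round(0))
E
```

```text
clock: 15.55
eef_pos: [454.2, 254.7, 258.3]
tcp_rot: [-3.138, 0.002, 1.86]
contact_force: [0.1, 0.6, -0.2]
opening: 0.997
grasp_force: 0.0
(array([0.0022, 0.0015, 0.133 ]), array([-0.0037, -0.0017,  0.0019]))
[[259. 184.]
 [259. 166.]
 [323. 253.]
 [320. 287.]
 [308. 246.]
 [355. 247.]]
```

View pics/w5.png

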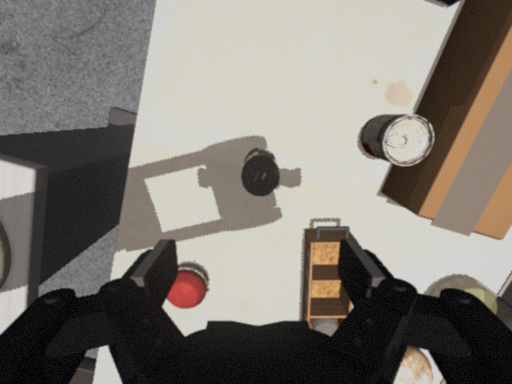

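The wrist view shows the black cap near (261,172) and the caddy's left end at (327,235) with both corks. That was my last picture, so I'll refine the positions by fitting silhouettes in code.

```bash
cat > fit.py <<'E'
from h import *
from scipy.optimize import minimize
def hull(g,P):
    S=8; m=np.zeros((384*2,512*2),np.uint8)
    q=cv2.convexHull((proj(g,P)*2*S).astype(np.int32)); cv2.fillConvexPoly(m,q,1,shift=3); return m>0
def up(m,fill=True):
    m=cv2.resize(m.astype(np.uint8),None,fx=2,fy=2,interpolation=cv2.INTER_NEAREST)
    n,l,st,_=cv2.connectedComponentsWithStats(m); k=1+st[1:,4].argmax(); m=(l==k).astype(np.uint8)
    if fill:
        c=cv2.findContours(m,0,2)[0]; m[:]=0; cv2.fillConvexPoly(m,cv2.convexHull(max(c,key=cv2.contourArea)),1)
    return m>0
def fit(g,mask,model,x0,d):
    f=lambda x:1-(lambda h:(h&mask).sum()/(h|mask).sum())(hull(g,model(x)))
    x0=np.array(x0,float); s=np.vstack([x0]+[x0+np.eye(len(x0))[i]*d[i] for i in range(len(x0))])
    o=minimize(f,x0,method='Nelder-Mead',options=dict(initial_simplex=s,xatol=.05,fatol=1e-4)); return o.x.round(3),round(o.fun,3)
a=np.linspace(0,2*np.pi,40)
def cyl(x,z0,z1,rad=20.5): return np.array([[x[0]+rad*np.cos(t),x[1]+rad*np.sin(t),z] for t in a for z in(z0,z1)])
def box(x):
    c,s=np.cos(x[2]),np.sin(x[2]); return np.array([[x[0]+c*i-s*j,x[1]+s*i+c*j,z] for i in(-32,32) for j in(-122,122) for z in(0,50)])
def win(m,u0,u1,v0,v1):
    o=np.zeros_like(m); o[v0:v1,u0:u1]=m[v0:v1,u0:u1]; return o
E
python3 - <<'E'
from fit import *
g=grab('wrist'); im=g['image'].astype(int); m=up(win(im.max(2)<60,225,300,140,215)); print('dark px',m.sum()/4)
print('jar cap wrist',fit(g,m,lambda x:cyl(x,82,105),[454,257],[5,5]), fit(g,m,lambda x:cyl([x[0],x[1]],105-x[2],105),[454,257,20],[5,5,5]))
t=grab('top'); im=t['image'].astype(int)
for th in (30,45):
    o=up(win((im[...,0]-im[...,2])>th,205,310,160,220)); print('orange',o.sum()/4,'caddy',fit(t,o,box,[611,72,.286],[5,5,.05]))
s=grab('scene'); im=s['image'].astype(int)
for th in(30,45):
    o=up(win((im[...,0]-im[...,2])>th,200,275,160,250)); print('orange',o.sum()/4,'caddy scene',fit(s,o,box,[611,72,.286],[5,5,.05]))
E
```

```text
dark px 1176.25
jar cap wrist (array([453.185, 263.84 ]), np.float64(0.099)) (array([452.725, 264.934,  10.363]), np.float64(0.074))
orange 1703.75 caddy (array([6.1436e+02, 7.5405e+01, 2.9900e-01]), np.float64(0.055))
orange 1542.0 caddy (array([6.1188e+02, 7.5474e+01, 2.8100e-01]), np.float64(0.138))
orange 3058.5 caddy scene (array([6.0781e+02, 9.2213e+01, 3.4600e-01]), np.float64(0.171))
orange 2343.25 caddy scene (array([6.17026e+02, 7.87950e+01, 3.44000e-01]), np.float64(0.25))
```

```bash
python3 -m crank '[[0.007,0.001,0.03,0,0,0,0],[0.007,0.001,0.06,0,0,0,0],[0.007,0.001,0.09,0,0,0,0],[0.007,0.001,0.105,0,0,0,0],[0.007,0.001,0.105,0,0,0,0]]'|sed -n 2,4p
python3 - <<'E'
from fit import *
g=grab('wrist'); im=g['image'].astype(int); u,v=proj(g,[453,262,100]).astype(int); print(u,v)
m=up(win(im.max(2)<60,u-60,u+60,v-60,v+50)); cs=np.argwhere(m)/2; print(m.sum()/4,cs.min(0),cs.max(0))
print('jar',fit(g,m,lambda x:cyl(x,85,105),[453,262],[5,5]), fit(g,m,lambda x:cyl(x,92,105),[453,262],[5,5]))
print(rows([453.5,262,72],[np.pi,0,1.857]))
E
```

```text
eef_pos: [452.5, 258.5, 152.9]
tcp_rot: [-3.137, -0.001, 1.853]
contact_force: [-0.5, 0.0, 0.3]
260 217
3598.25 [166. 233.] [245.5 290.5]
jar (array([452.659, 265.543]), np.float64(0.178)) (array([452.58 , 265.558]), np.float64(0.204))
(array([0.0026, 0.001 , 0.0824]), array([-0.0019, -0.001 , -0.0037]))
```

```bash
python3 -m crank '[[0.004,0.001,0.025,0,0,-0.003,0],[0.004,0.001,0.05,0,0,-0.003,0],[0.004,0.001,0.07,0,0,-0.003,0],[0.004,0.001,0.081,0,0,-0.003,0],[0.004,0.001,0.081,0,0,-0.003,0]]'|sed -n 2,4p
python3 -m crank '[[0,0,0,0,0,0,0.3],[0,0,0,0,0,0,0.45],[0,0,0,0,0,0,0.55],[0,0,0,0,0,0,0.7],[0,0,0,0,0,0,0.7]]' 40
python3 -m crank '[[0,0,0,0,0,0,0.7],[0,0,-0.02,0,0,0,0.7],[0,0,-0.06,0,0,0,0.7],[0,0,-0.09,0,0,0,0.7],[0,0,-0.09,0,0,0,0.7]]'
python3 - <<'E'
from fit import *
g=grab('wrist'); im=g['image'].astype(int); s=r.sense(); p=s['eef_pos']; top=p[2]+33
u,v=proj(g,[p[0],p[1],top]).astype(int); print(u,v)
m=up(win(im.max(2)<60,u-45,u+45,v-90,v+60)); cs=np.argwhere(m)/2; print(m.sum()/4,cs.min(0),cs.max(0))
print('jar',fit(g,m,lambda x:cyl(x,top-20,top),p[:2],[5,5]),p)
o=up(win((im[...,0]-im[...,2])>30,280,345,190,384),False); cs=np.argwhere(o)/2; print('caddy px',o.sum()/4,cs.min(0),cs.max(0))
print('predicted rim corners',proj(g,box([612,75,.285])).round(0)[[2,3,6,7]].tolist())
print(rows([585.9,161.4,p[2]],[np.pi,0,1.857]))
E
```

```text
eef_pos: [453.8, 264.3, 74.0]
tcp_rot: [-3.141, -0.001, 1.858]
contact_force: [-0.6, 0.4, -0.2]
clock: 17.3
eef_pos: [454.3, 265.2, 75.3]
tcp_rot: [3.139, -0.001, 1.859]
contact_force: [-1.3, -0.7, 6.9]
opening: 0.469
grasp_force: 39.4
clock: 17.8
eef_pos: [456.0, 266.2, 168.6]
tcp_rot: [3.134, -0.002, 1.859]
contact_force: [-0.1, 0.0, -1.7]
opening: 0.471
grasp_force: 40.7
256 300
12425.75 [210. 211.] [359.5 300.5]
jar (array([452.963, 271.124]), np.float64(0.34)) [454.97937994 265.55148034 166.49056833]
caddy px 35.0 [298. 280.] [314.5 286.5]
predicted rim corners [[309.0, 268.0], [318.0, 293.0], [362.0, 268.0], [380.0, 293.0]]
(array([-0.137 ,  0.0959,  0.0003]), array([ 0.0054, -0.0016,  0.0018]))
```

```bash
cat > w5.py <<'E'
from fit import *
s=r.sense(); g=grab('wrist'); Rt=rot(s['tcp_rot']); Rc=rot(g['orientation'])
rel=Rt.T@(np.array(g['position'])-s['eef_pos']); RR=Rt.T@Rc
R5=R.from_euler('xyz',[-3.138,.002,1.86]).as_matrix()
G=dict(g); G['position']=np.array([454.2,254.7,258.3])+R5@rel; G['orientation']=R5@RR
G['image']=cv2.imread('pics/w5.png')[:,:,::-1]
E
python3 - <<'E'
from w5 import *
im=G['image'].astype(int); d=im[...,0]-im[...,2]
for v in range(224,304,3): print(v,' '.join('%3d'%x for x in d[v,298:358:2]))
print('V at u=320..330'); print([(v,im[v,318:334].mean(0).round().astype(int).tolist()) for v in range(226,300,3)])
print(proj(G,[[454,264,105]]),proj(G,box([612,75,.285])).round(1)[[2,3,6,7]].tolist())
E
```

```text
224  15  15  16  15  18  18  19  19  18  18  13  14  11  12  16  14  13  13  13  17  21  15  12  17  11  12  11  13  15  13
227  15  16  17  15  15  18  19  21  19  11   5   4   7   0   3   5   3   2   4   2   5   1   2   2   5   7  14  13  12  15
230  13  13  13  18  25  30  31  29  29   9   2   6  13  13   7  13  12  11  12  11  10  13  15  12   5   4  12  10  13  11
233  17  14  14  16  26  29  29  28  24   5   3  19  30  33  29  27  31  30  33  30  31  33  30  24   5   5  23  13  11  12
236  15  16  18  18  24  30  31  31  28   4   3  25  34  36  32  35  37  37  37  35  34  36  35  17   4   7  32  30  13  12
239  17  17  19  19  25  26  31  27  34  28  22  33  35  28  34  34  34  34  34  35  33  31  21  23  17  16  20  20  19  13
242  12  15  19  21  23  27  43  69  66  71  73  71  72  73  75  78  78  80  77  83  78  32   0   6  -1   7   2   7   5   1
245  15  16  19  21  23  22  51  90  92 106 104 102 105  95  89 101 104 105  96 102  96  32  -1   2   5  -1   4   6   5   2
248  12  13  21  21  22  12  58  89  90 103 103 106 102 104 102 102 107  95  95 106  96  17   6   3   0   5 
[... 2216 characters left out ...]
 26  27  24  31  72  30   5  10
V at u=320..330
[(226, [131, 129, 123]), (229, [96, 90, 91]), (232, [78, 62, 50]), (235, [80, 64, 51]), (238, [80, 62, 49]), (241, [102, 77, 57]), (244, [194, 145, 99]), (247, [192, 142, 92]), (250, [202, 152, 98]), (253, [202, 153, 98]), (256, [202, 151, 97]), (259, [194, 145, 93]), (262, [208, 165, 106]), (265, [96, 68, 47]), (268, [76, 57, 42]), (271, [78, 58, 44]), (274, [78, 58, 44]), (277, [80, 59, 43]), (280, [161, 122, 86]), (283, [199, 148, 96]), (286, [201, 149, 96]), (289, [201, 150, 96]), (292, [194, 142, 91]), (295, [206, 158, 102]), (298, [92, 65, 44])]
[[260.89104829 177.69241547]] [[303.5, 229.5], [309.4, 244.5], [345.6, 229.7], [357.1, 244.8]]
```

Run:
```python
from w5 import *
from scipy.optimize import least_squares
def P(x,i,j,z):
    c,s=np.cos(x[2]),np.sin(x[2]); return [x[0]+c*i-s*j,x[1]+s*i+c*j,z]
def res(x):
    q=proj(G,np.array([P(x,0,122,50),P(x,0,122,0),P(x,0,62,50),P(x,0,62,6),P(x,0,2,6),P(x,-32,122,50),P(x,-32,122,50),P(x,-32,35,50)]))
    e=[q[0,1]-241.3,q[1,1]-228.8,q[2,1]-279.7,q[3,1]-264.3,q[4,1]-298,q[5,0]-309.5]
    a,b=q[6],q[7]; e.append(a[0]+(b[0]-a[0])*(300-a[1])/(b[1]-a[1])-307.5); return np.array(e)
for x0 in([612,75,.285],):
    o=least_squares(res,x0,x_scale=[1,1,.01]); print(o.x.round(3),o.fun.round(1)); x=o.x
    print('v only',res([612,75,.285]).round(1)); print('cells',[np.round(P(x,0,j,8),1) for j in(90,30)])
```

```text
[6.13931e+02 7.97440e+01 3.12000e-01] [ 0.6 -1.6  1.3  0.1 -0.6 -0.   0. ]
v only [ 3.3  0.8  3.8  2.4  1.5 -0.1 -1.6]
cells [array([586.3, 165.4,   8. ]), array([604.7, 108.3,   8. ])]
```

```bash
python3 -m crank '[[-0.033,0.025,0,0.005,0,-0.009,0.7],[-0.065,0.05,0,0.005,0,-0.009,0.7],[-0.098,0.075,0,0.005,0,-0.009,0.7],[-0.131,0.1,0,0.005,0,-0.009,0.7],[-0.131,0.1,0,0.005,0,-0.009,0.7]]'|sed -n 2,4p
python3 -m crank '[[0,0,0,0,0,0,0.7],[0,0,0,0,0,0,0.7]]'|sed -n 2,4p
python3 -c "
from h import *
print(rows([587.6,168.2,140],[np.pi,0,1.864]))"
```

```text
eef_pos: [589.8, 164.7, 162.7]
tcp_rot: [-3.137, 0.001, 1.865]
contact_force: [0.2, -0.0, -1.6]
eef_pos: [585.4, 167.7, 163.0]
tcp_rot: [-3.135, -0.001, 1.868]
contact_force: [-0.2, 0.0, -2.4]
(array([-0.0002,  0.0024,  0.023 ]), array([-0.0069, -0.0008,  0.0038]))
```

```bash
python3 -m crank '[[0,0.002,0.01,-0.006,0,0.003,0.7],[0,0.002,0.02,-0.006,0,0.003,0.7],[0,0.002,0.03,-0.006,0,0.003,0.7],[0,0.002,0.03,-0.006,0,0.003,0.7]]'|sed -n 2,4p
python3 - <<'E'
from fit import *
print(rows([587.6,168.2,130],[np.pi,0,1.864]))
# check clearance in wrist view: dark/bright profile around jar vs caddy, along the rim
g=grab('wrist','w6.png'); im=g['image'].astype(int); d=im[...,0]-im[...,2]
p=r.sense()['eef_pos']; 
print('proj top/base',proj(g,[[*p[:2],p[2]+30],[*p[:2],p[2]-75]]).round(0).tolist(),'rim',proj(g,box([613.5,77.5,.295])).round(0)[[3,7]].tolist())
for v in range(180,300,6): print(v,' '.join('%3d'%x for x in d[v,196:320:4]))
E
```

```text
eef_pos: [587.1, 168.1, 132.2]
tcp_rot: [-3.14, -0.001, 1.865]
contact_force: [-0.2, -0.0, -1.4]
(array([-0.0001,  0.0005,  0.0022]), array([-0.0015, -0.0005,  0.0013]))
proj top/base [[260.0, 300.0], [259.0, 212.0]] rim [[215.0, 175.0], [298.0, 175.0]]
180  24  23  23  23  21  30  53  26  53  62  50  67  56  74  73  70  82  69  65  61  70  59  59  30  31 101   6   7   6   5   5
186  21  21  22  22  23  30  59  27  47  54  53  64  68  74  73  77  80  75  61  70  68  68  63  32  31 102  13   4   1   6   5
192  25  20  23  24  22  21  60  25  45  50  48  64  53  35  29  36  39  45  55  53  70  73  60  31  35 100  24  24  23  24  19
198  24  22  20  23  25  25  62  27  44  64  38   4   8   8   8  11   8  14  18  43  53  67  63  28  40 100  23  23  24  22  17
204  21  23  25  20  24  22  61  25  41  59  12   9  16  27  17  10  13  10  11  10  23  26  75  31  36 104  22  25  23  24  15
210  24  22  25  23  23  23  61  25  21   3  24  28  30  27  19  14  13  12  11   9  13  10  36  26  39  54  26  22  23  24  11
216  20  23  24  23  23  23  64  25   8  19  23  28  29  26  14  14  16  10  1
[... 1013 characters left out ...]
   8   5  -1   1  11   6   1   7   4  -1   2   4   6   7   2
270   1   4   5   3   2   3   6   8   3   6   7  11   6   3   7   4   8   8   5   5   6   8   4   3   2   6   4  -2   4   4   0
276   2   5   1   0   5   3   6   5   2   2   3   8   3   6   1   2   7  11   6   4   3   8   6   6   2   5   0   7   2   1   1
282   0   2  -2   2   5   8   4   3   8   2   2  14   2   6   1   5  10   9  10   2   2  -1   4  11   7   1   0   2   4  -3   1
288   0  10  -1   1   2   3   3   5   6   4  17   9   8   5  19   0   2   4   4   6   3   5  10   5   2   3   7   5  -4   9  -8
294   2  -2   4  -3  -1   8   2   7   6   6  35   3   6  20  11   5   2   6  32  15   2  -1   3   7   1   9   8   9   1  -1   0
```

Run:
```python
from fit import *
im=cv2.imread('pics/w6.png')[:,:,::-1].astype(int); print([(v,im[v,245:272].mean(0).round().astype(int).tolist()) for v in range(140,202,2)])
g=grab('wrist'); p=r.sense()['eef_pos']; t=np.array([-.289,.957])
c=np.array([613.5,77.5])
for nm,q in(('rim out',[*(c+t*122),50]),('rim in',[*(c+t*118),50]),('floor at div',[*(c+t*62),8]),('jar front base',[*(p[:2]+t*19.5),p[2]-75.3])): print(nm,proj(g,q).round(1))
```

```text
[(140, [234, 234, 224]), (142, [235, 234, 225]), (144, [218, 215, 205]), (146, [172, 163, 151]), (148, [120, 112, 103]), (150, [76, 73, 71]), (152, [81, 77, 76]), (154, [70, 67, 65]), (156, [129, 120, 110]), (158, [155, 143, 132]), (160, [155, 144, 132]), (162, [145, 133, 122]), (164, [89, 71, 56]), (166, [87, 70, 55]), (168, [89, 71, 56]), (170, [90, 71, 56]), (172, [98, 76, 59]), (174, [143, 107, 79]), (176, [129, 97, 71]), (178, [144, 108, 74]), (180, [146, 109, 74]), (182, [148, 111, 74]), (184, [151, 113, 76]), (186, [148, 111, 74]), (188, [139, 104, 70]), (190, [128, 100, 73]), (192, [113, 92, 72]), (194, [96, 81, 65]), (196, [72, 63, 55]), (198, [62, 56, 50]), (200, [60, 55, 49])]
rim out [256.3 174.3]
rim in [256.3 179.3]
floor at div [256.4 225.2]
jar front base [259.  187.4]
```

```bash
python3 -m crank '[[0.002,0,0,-0.001,0,0.001,0.7],[0.002,0,0.008,-0.001,0,0.001,0.7],[0.002,0,0.016,-0.001,0,0.001,0.7],[0.002,0,0.024,-0.001,0,0.001,0.7],[0.002,0,0.024,-0.001,0,0.001,0.7]]'|sed -n 2,4p
python3 -m crank '[[0,0,0.006,0,0,0,0.7],[0,0,0.012,0,0,0,0.7],[0,0,0.018,0,0,0,0.7],[0,0,0.02,0,0,0,0.7],[0,0,0.02,0,0,0,0.7]]'|sed -n 2,4p
```

```text
eef_pos: [587.2, 169.8, 108.7]
tcp_rot: [3.141, -0.001, 1.864]
contact_force: [-0.2, 0.5, -1.5]
eef_pos: [587.9, 170.0, 89.9]
tcp_rot: [3.139, -0.001, 1.864]
contact_force: [0.2, -0.1, -1.4]
```

No contact so far. I'll lower the last few millimetres step by step.

```bash
for i in 1 2; do python3 -m crank '[[0,0,0.001,0,0,0,0.7],[0,0,0.002,0,0,0,0.7],[0,0,0.002,0,0,0,0.7]]'|sed -n 2,4p; done
python3 -m crank '[[0,0,0.001,0,0,0,0.7],[0,0,0.001,0,0,0,0.7]]'|sed -n 2,4p
python3 -m crank '[[0,0,0.001,0,0,0,0.7],[0,0,0.001,0,0,0,0.7]]'|sed -n 2,4p
```

```text
eef_pos: [588.3, 170.2, 88.4]
tcp_rot: [3.138, -0.001, 1.864]
contact_force: [0.3, -0.3, -1.1]
eef_pos: [588.2, 170.1, 86.3]
tcp_rot: [3.139, -0.001, 1.864]
contact_force: [-0.3, 0.3, -1.8]
eef_pos: [588.2, 170.2, 85.2]
tcp_rot: [3.139, -0.0, 1.864]
contact_force: [-0.2, -0.3, -1.7]
eef_pos: [588.2, 170.1, 84.2]
tcp_rot: [3.139, -0.0, 1.864]
contact_force: [0.2, -0.9, -1.7]
```

```bash
for i in 1 2 3; do python3 -m crank '[[0,0,0.0007,0,0,0,0.7],[0,0,0.0007,0,0,0,0.7]]'|sed -n 2,4p; done
```

```text
eef_pos: [588.2, 170.1, 83.6]
tcp_rot: [3.139, -0.0, 1.864]
contact_force: [-0.2, 1.1, -2.1]
eef_pos: [588.3, 170.2, 83.4]
tcp_rot: [3.139, -0.0, 1.864]
contact_force: [-1.7, -1.2, 3.7]
eef_pos: [588.3, 170.2, 83.4]
tcp_rot: [3.138, -0.0, 1.864]
contact_force: [-4.1, 0.4, 10.6]
```

```bash
python3 -m crank '[[0,0,0,0,0,0,0.5],[0,0,0,0,0,0,0.3],[0,0,0,0,0,0,0],[0,0,0,0,0,0,0],[0,0,0,0,0,0,0]]'|sed -n 2,6p
python3 -m crank '[[0,0,-0.02,0,0,0,0],[0,0,-0.06,0,0,0,0],[0,0,-0.11,0,0,0,0],[0,0,-0.15,0,0,0,0],[0,0,-0.15,0,0,0,0]]'|sed -n 2,4p
for i in 1 2; do python3 -m crank '[[-0.035,-0.03,0,0,0,0,0],[-0.07,-0.06,0,0,0,0,0],[-0.105,-0.09,0,0,0,0,0],[-0.14,-0.12,0,0,0,0,0],[-0.14,-0.12,0,0,0,0,0]]' |sed -n 2,4p; done
python3 - <<'E'
from fit import *
g=grab('wrist','w7.png'); im=g['image'].astype(int); t=grab('top','t7.png'); print(r.sense()['qpos'].round(2))
pw=proj(g,[[437,-170,105],[437,-170,0]]).round(0); print(pw)
u,v=pw[0].astype(int)
for th in(60,75,90):
    m=up(win(im.max(2)<th,max(u-45,0),u+45,max(v-50,0),v+40)); cs=np.argwhere(m)/2; print(th,m.sum()/4,cs.min(0),cs.max(0),fit(g,m,lambda x:cyl(x,82,105),[437,-170],[5,5]),fit(g,m,lambda x:cyl(x,0,105),[437,-170],[5,5]))
# first jar in cell, top view
im=t['image'].astype(int); u,v=proj(t,[588,167,113]).astype(int); m=up(win(im.max(2)<70,u-15,u+15,v-15,v+15)); cs=np.argwhere(m)/2
print('jar1 cap',u,v,m.sum()/4,cs.min(0),cs.max(0),fit(t,m,lambda x:cyl(x,92,113),[588,167],[4,4]))
E
```

```text
eef_pos: [588.2, 170.1, 82.2]
tcp_rot: [3.139, -0.0, 1.864]
contact_force: [-0.2, 0.2, 0.6]
opening: 1.001
grasp_force: 0.0
eef_pos: [590.9, 170.8, 238.6]
tcp_rot: [3.129, -0.0, 1.864]
contact_force: [-0.2, -0.5, -0.5]
eef_pos: [510.6, -2.5, 231.0]
tcp_rot: [3.141, 0.0, 1.861]
contact_force: [0.1, 0.1, 0.4]
eef_pos: [437.1, -170.9, 231.0]
tcp_rot: [3.14, 0.0, 1.86]
contact_force: [1.0, 0.9, -0.1]
[-0.37  0.13  1.98  0.    1.03 -0.66]
[[258. 192.]
 [258. 171.]]
60 1213.5 [169. 240.] [210.5 276.5] (array([ 438.618, -171.124]), np.float64(0.226)) (array([ 435.92 , -168.581]), np.float64(0.362))
75 1436.25 [169. 239.] [212.5 278.5] (array([ 438.286, -170.189]), np.float64(0.085)) (array([ 438.136, -169.728]), np.float64(0.248))
90 1754.25 [160. 239.] [212.5 278.5] (array([ 437.107, -168.658]), np.float64(0.152)) (array([ 437.871, -170.288]), np.float64(0.083))
jar1 cap 226 194 203.75 [188. 220.] [204.5 235.5] (array([584.915, 163.047]), np.float64(0.156))
```

```bash
python3 -m crank '[[0,0.001,0.04,0,0,0,0],[0,0.001,0.08,0,0,0,0],[0,0.001,0.1,0,0,0,0],[0,0.001,0.12,0,0,0,0],[0,0.001,0.12,0,0,0,0]]'|sed -n 2,4p
python3 -m crank '[[0,0,0.012,0,0,0,0],[0,0,0.024,0,0,0,0],[0,0,0.035,0,0,0,0],[0,0,0.035,0,0,0,0]]'|sed -n 2,4p
python3 -m crank '[[0,0,0,0,0,0,0.3],[0,0,0,0,0,0,0.45],[0,0,0,0,0,0,0.55],[0,0,0,0,0,0,0.7],[0,0,0,0,0,0,0.7]]' 40
```

```text
eef_pos: [439.2, -164.9, 109.0]
tcp_rot: [-3.141, -0.004, 1.866]
contact_force: [-0.8, 0.5, 0.2]
eef_pos: [439.6, -166.5, 75.2]
tcp_rot: [3.14, -0.002, 1.864]
contact_force: [-0.6, -0.1, -0.5]
clock: 25.25
eef_pos: [440.4, -167.1, 76.9]
tcp_rot: [3.138, -0.0, 1.864]
contact_force: [-1.0, -0.7, 4.4]
opening: 0.473
grasp_force: 40.5
```

```bash
python3 -m crank '[[0,0,0,0,0,0,0.7],[0,0,-0.02,0,0,0,0.7],[0,0,-0.06,0,0,0,0.7],[0,0,-0.11,0,0,0,0.7],[0,0,-0.11,0,0,0,0.7]]'
for i in 1 2; do python3 -m crank '[[0.028,0.03,0,0,0,0,0.7],[0.056,0.06,0,0,0,0,0.7],[0.084,0.09,0,0,0,0,0.7],[0.11,0.119,0,0,0,0,0.7],[0.11,0.119,0,0,0,0,0.7]]'|sed -n 2,4p; done
python3 -m crank '[[0,0,0,0,0,0,0.7],[0,0,0,0,0,0,0.7]]'|sed -n 2,6p
python3 -c "
from h import *
print(rows([605.1,113.9,150],[np.pi,0,1.864]))"
```

```text
clock: 25.75
eef_pos: [443.3, -168.3, 191.9]
tcp_rot: [3.131, 0.005, 1.864]
contact_force: [0.8, -0.4, -0.2]
opening: 0.468
grasp_force: 40.7
eef_pos: [524.3, -24.1, 186.4]
tcp_rot: [3.137, -0.001, 1.867]
contact_force: [0.2, 0.3, -1.4]
eef_pos: [606.2, 115.5, 186.6]
tcp_rot: [3.137, -0.001, 1.866]
contact_force: [0.7, -0.6, -0.4]
eef_pos: [603.3, 111.2, 186.5]
tcp_rot: [3.14, -0.0, 1.863]
contact_force: [-0.3, -0.4, -1.2]
opening: 0.471
grasp_force: 40.9
(array([0.002 , 0.0025, 0.0365]), array([ 0.0012, -0.0004, -0.0007]))
```

```bash
python3 -m crank '[[0.002,0.0025,0.012,0.001,0,0,0.7],[0.002,0.0025,0.024,0.001,0,0,0.7],[0.002,0.0025,0.036,0.001,0,0,0.7],[0.002,0.0025,0.05,0.001,0,0,0.7],[0.002,0.0025,0.05,0.001,0,0,0.7]]'|sed -n 2,4p
python3 - <<'E'
from fit import *
print(rows([605.1,113.9,130],[np.pi,0,1.864]))
g=grab('wrist','w8.png'); im=g['image'].astype(int); d=im[...,0]-im[...,2]
p=r.sense()['eef_pos'];t=np.array([-.289,.957]);n=np.array([.957,.289]);c=np.array([613.5,77.5])
for nm,q in(('rim L',[*(c+t*62-n*32),50]),('rim R',[*(c+t*62+n*32),50]),('jar front top',[*(p[:2]+t*16),p[2]+28]),('jar1 top c',[*(c+t*90),113]),('jar2 base front',[*(p[:2]+t*16),p[2]-77])): print(nm,proj(g,q).round(1))
for v in range(150,260,5): print(v,' '.join('%3d'%x for x in d[v,200:316:4]))
E
```

```text
eef_pos: [604.6, 114.5, 134.4]
tcp_rot: [-3.139, -0.001, 1.863]
contact_force: [-0.1, -0.5, -1.3]
(array([-0.0007,  0.0003,  0.0044]), array([-0.0023, -0.0009, -0.0005]))
rim L [214.9 178.6]
rim R [296.5 178.6]
jar front top [260.7 262.6]
jar1 top c [254.6 153.4]
jar2 base front [259.4 191.4]
150  23  21  23  21  63  25  14  12   9  62  12  18  26  11  15  12  16  11  12  88  13  12  12   9 101   6   4   1   5
155  23  23  21  24  63  30  10  10  10  11   7  12  13  14  14  10  13  12  34  15  11  11   9  11 102   6   4   5   5
160  26  23  24  24  54  29  13   5  11   7  11   7  10   9  11  12   9  16  16   5  14   9  10  31  80   5   6   6   4
165  23  24  23  22  56  33  28  13   8   8  11   7  11   9  10   8  11   9   7   8  10   6  23  38  57   7   9   3   4
170  20  22  24  26  52  39  26  36   9   7   7   9   9   6   9  11  12   5   6  11   6  34  32  39  55   6   7   8   5
175  24  25  25  22  47  46  38  39  38  32   8   5   9   5  12   8  14  10   9  22  43  43  38  37  50   4   7   6   7
180  25  23  23  23  35  48  52  54  56  55  61  55  45  40  26  12  19  44  55  62  5
[... 1133 characters left out ...]
  11  31  12  11  22  20  28  28  26  26  27  29  20  31  25  23  20  25  23  74   5   6   3   2   4
235  24  21   7   6   7   3  12  21  19  31  28  27  26  28  29  33  27  29  28  27  26  16  15  87   2   5   3   7   2
240   6   2   7  10   4   4  22  25  30  40  18   5   5  12   6   3   3   7   5  17  28  26  22  90   0   2   5   8  -2
245   3   6   9   6   4  14  20  28   8   3  10   9   6   8  12   1  13   8   5   7   5  15  15  20   0  -4   5   5   4
250   3   7   7   0   5  11  14   9   4   5   4   4  13   3   7   8   5   6   5   8   6   4   6  20   3  -1   2   3   7
255   8   7   6   6   5  11   8   7   6   5   4  14   6   8  19   5   6  14   9   9   7  11   2   7   0   2   2   3   3
```

Run:
```python
from fit import *
g=grab('wrist'); p=r.sense()['eef_pos'];t=np.array([-.289,.957]);n=np.array([.957,.289]);c=np.array([613.5,77.5])
for zz in (p[2]-76.9,): print(proj(g,[[*(c+t*62),50],[*(c+t*50.5),zz],[*(c+t*47.5),zz],[*(c+t*30),zz]]).round(1).tolist())
im=cv2.imread('pics/w8.png')[:,:,::-1].astype(int)
for a,b in((234,242),(268,276),(250,266)): print(a,[(v,im[v,a:b].mean(0).round().astype(int).tolist()[0]) for v in range(170,206,2)])
for v in(200,204,208,212): print(v,im[v,214:302:2,0].tolist())
```

```text
[[254.6, 178.2], [254.6, 195.7], [254.6, 199.4], [254.6, 220.6]]
234 [(170, 42), (172, 41), (174, 50), (176, 88), (178, 146), (180, 122), (182, 127), (184, 122), (186, 121), (188, 121), (190, 121), (192, 120), (194, 118), (196, 111), (198, 91), (200, 67), (202, 44), (204, 36)]
268 [(170, 40), (172, 39), (174, 39), (176, 44), (178, 70), (180, 115), (182, 132), (184, 131), (186, 140), (188, 143), (190, 132), (192, 130), (194, 126), (196, 119), (198, 132), (200, 99), (202, 74), (204, 66)]
250 [(170, 38), (172, 37), (174, 37), (176, 38), (178, 36), (180, 61), (182, 148), (184, 148), (186, 152), (188, 153), (190, 146), (192, 130), (194, 130), (196, 114), (198, 84), (200, 75), (202, 75), (204, 75)]
200 [149, 144, 131, 131, 74, 70, 73, 98, 121, 128, 106, 84, 56, 36, 49, 75, 75, 78, 78, 72, 79, 75, 73, 78, 76, 76, 78, 98, 84, 74, 128, 139, 134, 131, 128, 113, 91, 76, 78, 117, 133, 144, 153, 159]
204 [151, 142, 125, 131, 77, 65, 69, 93, 119, 109, 43, 35, 36, 35, 51, 78, 81, 74, 77, 78, 76, 75, 74, 75, 77, 72, 72, 73, 69, 59, 57, 81, 132, 146, 142, 119, 91, 70, 75, 120, 142, 128, 156, 160]
208 [152, 146, 128, 131, 87, 69, 70, 84, 60, 37, 50, 33, 35, 32, 55, 76, 76, 82, 76, 77, 76, 79, 78, 74, 78, 75, 71, 70, 71, 68, 56, 65, 71, 142, 162, 127, 88, 68, 77, 117, 132, 116, 160, 158]
212 [157, 142, 133, 130, 90, 65, 69, 54, 47, 52, 39, 33, 35, 39, 60, 79, 80, 75, 78, 82, 77, 76, 75, 73, 73, 69, 72, 79, 76, 73, 58, 52, 73, 75, 114, 113, 85, 74, 75, 118, 132, 160, 232, 220]
```

```bash
python3 -m crank '[[0.001,0.0015,0,-0.002,0,0,0.7],[0.001,0.0015,0.008,-0.002,0,0,0.7],[0.001,0.0015,0.016,-0.002,0,0,0.7],[0.001,0.0015,0.024,-0.002,0,0,0.7],[0.001,0.0015,0.024,-0.002,0,0,0.7]]'|sed -n 2,4p
python3 -m crank '[[0,0,0.006,0,0,0,0.7],[0,0,0.012,0,0,0,0.7],[0,0,0.018,0,0,0,0.7],[0,0,0.02,0,0,0,0.7],[0,0,0.02,0,0,0,0.7]]'|sed -n 2,4p
```

```text
eef_pos: [606.5, 116.2, 111.7]
tcp_rot: [3.14, -0.001, 1.864]
contact_force: [-0.8, -0.4, -1.0]
eef_pos: [607.3, 116.4, 92.8]
tcp_rot: [3.138, -0.001, 1.864]
contact_force: [-0.2, 0.1, -1.4]
```

```bash
for i in 1 2 3; do python3 -m crank '[[0,0,0.001,0,0,0,0.7],[0,0,0.002,0,0,0,0.7],[0,0,0.002,0,0,0,0.7]]'|sed -n 2,4p; done
python3 -m crank '[[0,0,0.0007,0,0,0,0.7],[0,0,0.0007,0,0,0,0.7]]'|sed -n 2,4p
python3 -m crank '[[0,0,0.0007,0,0,0,0.7],[0,0,0.0007,0,0,0,0.7]]'|sed -n 2,4p
```

```text
eef_pos: [607.6, 116.4, 91.3]
tcp_rot: [3.137, -0.0, 1.864]
contact_force: [-0.0, -0.3, -1.5]
eef_pos: [607.5, 116.4, 89.1]
tcp_rot: [3.138, -0.001, 1.864]
contact_force: [0.1, -1.1, -1.2]
eef_pos: [607.5, 116.4, 87.1]
tcp_rot: [3.138, -0.001, 1.864]
contact_force: [0.3, -0.2, -0.7]
eef_pos: [607.5, 116.4, 86.5]
tcp_rot: [3.138, -0.001, 1.864]
contact_force: [0.4, -0.3, -0.7]
eef_pos: [607.5, 116.4, 85.8]
tcp_rot: [3.138, -0.0, 1.864]
contact_force: [-0.0, 0.3, -1.1]
```

```bash
for i in 1 2 3; do python3 -m crank '[[0,0,0.0006,0,0,0,0.7],[0,0,0.0006,0,0,0,0.7]]'|sed -n 2,4p; done
```

```text
eef_pos: [607.5, 116.4, 85.2]
tcp_rot: [3.138, -0.001, 1.864]
contact_force: [-0.0, -0.5, -1.2]
eef_pos: [607.6, 116.5, 84.9]
tcp_rot: [3.138, -0.001, 1.864]
contact_force: [-1.3, -0.7, 3.1]
eef_pos: [607.6, 116.4, 84.9]
tcp_rot: [3.137, -0.0, 1.864]
contact_force: [-4.0, -1.3, 9.2]
```

The jar touched at 84.9 mm, exactly the height expected for the cork. I'll release, retreat and check.

```bash
python3 -m crank '[[0,0,0,0,0,0,0.5],[0,0,0,0,0,0,0.3],[0,0,0,0,0,0,0],[0,0,0,0,0,0,0],[0,0,0,0,0,0,0]]'|sed -n 2,6p
python3 -m crank '[[0,0,-0.02,0,0,0,0],[0,0,-0.06,0,0,0,0],[0,0,-0.11,0,0,0,0],[0,0,-0.15,0,0,0,0],[0,0,-0.15,0,0,0,0]]'|sed -n 2,4p
python3 -m crank '[[0,-0.05,0,0,0,0,0],[0,-0.1,0,0,0,0,0],[0,-0.15,0,0,0,0,0],[0,-0.2,0,0,0,0,0],[0,-0.2,0,0,0,0,0]]' |sed -n 2,4p
python3 -m crank '[[-0.05,0,0,0,0,0,0],[-0.1,0,0,0,0,0,0],[-0.15,0,0,0,0,0,0],[-0.2,0,0,0,0,0,0],[-0.2,0,0,0,0,0,0]]' |sed -n 2,4p
python3 - <<'E'
from fit import *
t=grab('top','t9.png'); s=grab('scene','s9.png')
for nm,x in(('jar1',[586,163]),('jar2',[604,106])):
  for cn,g in(('top',t),('scene',s)):
    im=g['image'].astype(int); u,v=proj(g,[*x,113]).astype(int); k=14 if cn=='top' else 22
    m=up(win(im.max(2)<75,u-k,u+k,v-k,v+k)); print(nm,cn,m.sum()/4,fit(g,m,lambda x:cyl(x,90,113),x,[4,4]))
# other things: change from the first pictures
for n,g in(('top0',t),('scene0',s)):
    d=abs(cv2.GaussianBlur(g['image'],(5,5),0)[:,:,::-1].astype(int)-cv2.GaussianBlur(cv2.imread(f'pics/{n}.png'),(5,5),0)).max(2)>45
    nn,l,st,c=cv2.connectedComponentsWithStats(d.astype(np.uint8)); print(n,[(st[i,:5].tolist()) for i in range(1,nn) if st[i,4]>25])
E
```

```text
eef_pos: [607.6, 116.4, 83.9]
tcp_rot: [3.138, -0.001, 1.864]
contact_force: [0.4, -0.1, -0.0]
opening: 1.002
grasp_force: 0.0
eef_pos: [610.2, 116.8, 240.5]
tcp_rot: [3.128, 0.001, 1.864]
contact_force: [0.8, 1.1, 0.9]
eef_pos: [408.7, 57.0, 231.6]
tcp_rot: [-3.139, -0.001, 1.863]
contact_force: [-0.4, -1.0, 0.0]
eef_pos: [475.2, -138.0, 233.0]
tcp_rot: [3.137, 0.002, 1.86]
contact_force: [0.2, 0.9, -0.4]
jar1 top 227.5 (array([585.188, 162.375]), np.float64(0.221))
jar1 scene 582.0 (array([587.237, 162.425]), np.float64(0.37))
jar2 top 215.0 (array([602.287, 106.821]), np.float64(0.2))
jar2 scene 362.5 (array([595.484, 137.211]), np.float64(0.403))
top0 [[240, 184, 15, 15, 177], [221, 189, 17, 16, 200], [353, 191, 16, 9, 73], [306, 197, 45, 129, 2549], [350, 196, 11, 9, 54], [371, 200, 37, 49, 1444], [406, 208, 14, 136, 1270], [189, 234, 10, 14, 119], [201, 235, 23, 14, 242], [355, 237, 18, 19, 175], [345, 238, 7, 11, 58], [333, 295, 73, 30, 826], [391, 297, 17, 6, 61], [501, 319, 11, 16, 117], [330, 324, 132, 60, 2880], [330, 340, 5, 13, 40], [237, 344, 90, 38, 1314], [236, 347, 13, 19, 118], [315, 369, 9, 15, 94], [227, 380, 14, 4, 41]]
scene0 [[323, 18, 76, 94, 3217], [489, 46, 23, 73, 330], [496, 122, 13, 25, 92], [354, 153, 21, 38, 566], [461, 152, 33, 91, 1711], [491, 159, 8, 48, 126], [487, 162, 25, 81, 968], [317, 172, 108, 73, 2504], [209, 174, 34, 40, 802], [214, 218, 18, 14, 143], [471, 236, 29, 18, 303], [495, 256, 17, 26, 330], [218, 263, 54, 50, 1268], [432, 350, 59, 34, 1121], [478, 358, 34, 26, 555]]
```

```bash
python3 -c "
from rig import r,sign_off
print(r.sense()['clock']); print(sign_off())"
```

```text
32.55
the job is handed in; nothing more can be done
None
```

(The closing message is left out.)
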